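# Ratchet a wet doll round to the drying fan and switch the fan to speed three

## Task

Freshly painted dolls are drying on the ratchet turntable. First test the ratchet: turn the wooden bar handle back anticlockwise to its stop, where it must run loose with the dolls staying where they are; then work the handle to and fro (clockwise grips, anticlockwise spins free) until the red doll stands centred in front of the fan, and after that turn the black selector clockwise, click by click, to the third speed (green dot). Touch nothing wet (turntable or dolls), leave the other things on the bench alone, and let go at the end.

Things in the scene. Friction and masses are not known exactly. Their poses are not given: they have to be found in the camera images.
- station: Fixed blue console (x -75..70, y -75..225 mm), its top a panel at 35 deg, 50 mm high at the front (-x), 152 at the rear; outward normal (-0.574, 0, 0.819). Plywood deck 45 mm high (y -315..-75) carries the turntable. Origin on the bench top, x from panel front to rear, z up. Handle axis leaves the panel at (0, 140, 102.5) mm, selector axis at (0, 0, 102.5).
- turntable: Wooden disc 190 mm across, top 65 mm above the bench, with four wet dolls (red, blue, yellow, bare wood) 90 mm tall, 38 mm wide, a quarter turn apart. Origin: centre of its underside; turns about its z (vertical). Do not touch. Geared 1:1 to the ratchet: clockwise handle strokes turn it clockwise seen from above. Stays where left, does not coast.
- red_doll (a point): Centre of the red doll's foot, on the turntable's top, 66 mm from the turntable's centre.
- drying_spot (a point): Fixed point where the red doll has to stand: at the height of the turntable's top, 66 mm from its centre towards the fan. A yellow strip beside the rim, under the fan's axis, points to it. At the start the red doll is 1.6 to 2.9 rad short of it, to be turned clockwise seen from above.
- fan: Fixed orange drying fan 96 mm across on a steel foot, 163 mm high, beside the turntable. Origin: on the bench top under the turntable's centre; the fan stands 185 to 280 mm away along its -y and blows along its +y.
- handle (a joint): Handle angle, rad: 0 at its back (anticlockwise) stop, 1.3 at its forward stop, growing clockwise looking down onto the panel; starts at 0.5 to 1.0. Clockwise it grips and drives the turntable 1:1 (about 0.25 N m); anticlockwise it spins loose, clicking (about 0.1 N m). After reversing it may travel up to 0.27 rad (one tooth) before it grips.
- handle_grip (a point): Middle of the handle: a wooden bar 110 mm long, 20 wide, 30 deep, one end red, 24 to 54 mm above the panel; this point is on the turning axis, 39 mm above the panel. Site z: the axis, out of the panel (35 deg from vertical, leaning to the panel's front); x: along the bar to the red end, which points (0.65 - angle) rad anticlockwise of straight up the slope.
- selector (a joint): Selector angle, rad: 0 off, then a click every 0.4 rad clockwise (looking down onto the panel): speed 1 at 0.4, 2 at 0.8, 3 at 1.2, 4 at 1.6, 5 at 2.0 (end stop). Starts off or at speed 1. Snaps to the nearest click when let go; a click takes about 0.12 N m.
- selector_grip (a point): Middle of the black selector: a bar knob 64 mm long, 18 wide, 36 deep, 8 to 44 mm above the panel, on a foot 60 mm across; this point is on the turning axis, 31 mm above the panel. Site z: out of the panel; x: along the bar to its white-striped pointer end, (1.0 - angle) rad anticlockwise of up-slope. Six dots mark the places: black off, green (larger) third speed, others white.
- paint_jar: Bystander: paint jar 60 mm across, 80 mm tall, red cap. Origin: centre of its underside.
- toy_truck: Bystander: yellow and red wooden toy truck, 120 mm long, 75 mm high. Origin: centre of its underside, x along it.
Things that resemble listed ones, but are neither listed nor needed, are in the scene too. What is meant by the fan is not purple, and is the larger of those in its own colour.

How it is judged:
On the way, in this order (a step that is already met when the one before it is completed fails the run):
1. The handle has been turned back anticlockwise to its stop (within 0.1 rad) and the red doll has not moved by more than 8 mm (value of joint handle below 0.1 rad and distance of red_doll from where it was at the start of the episode below 0.008 m), for 0.1 s.
2. The red doll stands in front of the fan, within 12 mm of the drying spot (horizontal distance between red_doll and drying_spot below 0.012 m and angular speed of turntable below 0.1 rad/s), for 0.2 s.
3. The selector stands at the third speed (value of joint selector between 1.08 and 1.32 rad), for 0.2 s.
At the end, for the whole second after the job is handed in: The red doll rests within 12 mm (horizontally) of the drying spot in front of the fan, the turntable is still, and the selector is at the third speed (1.2 rad, within 0.12). The handle may be left anywhere (all of step 3 and horizontal distance between red_doll and drying_spot below 0.012 m and angular speed of turntable below 0.05 rad/s); the robot touches nothing.
It fails at once if The gripper or arm touches the wet turntable or a doll (contact force between any of the fingers, the arm and turntable above 0.5 N).
It fails at once if A bystander (paint jar, toy truck) is moved by more than 30 mm (distance of any of paint_jar, toy_truck from where it was at the start of the episode above 0.03 m).
It also fails if it takes over 72 s, if anything falls off the work surface, if the arm or the gripper's body presses on something with over 40 N, if the wrist force passes 120 N, or if a joint passes its speed limit or range.

## Robot

A 7-joint arm with a two-finger parallel gripper is mounted at the origin on the work surface. World frame = base frame: x ahead of the robot, y to its left, z up, the work surface at z = 0. Lengths are in m, angles in rad, forces in N, time in s.
With the tool pointing down it reaches from about 0.425 to 0.925 m from the base axis. Payload 6.8 kg.
Tool frame: the origin (TCP) lies between the finger pads; the fingertips stand 17 mm ahead of it and the grasp point (between the pads) lies 2 mm behind it; z points along the fingers, y is the direction in which the jaws open and shut (so a half turn about z gives the same grasp; the last joint's range is limited). The gripper opens to 85 mm and grips with 20 to 120 N. Pads are 22 mm wide; open, the fingers measure 114 mm over their backs; the gripper's body (76 mm by 85 mm) begins 54 mm behind the grasp point. The pads swing forward as they close: fully open they stand 13 mm farther back than shut.
Start: joints at [-1.384, 0.477, 0.022, 1.555, -0.011, 1.109, -0.083], TCP at [0.196, 0.646, 0.248] pointing down, gripper open.
Joint ranges: [-2.96, 2.96], [-0.34, 2.1], [-1.41, 1.46], [0.24, 2.44], [-1.37, 4.51], [0.17, 1.92], [-2.96, 2.96]. Speed limits (rad/s): [2.39, 2.39, 3.14, 3.14, 3.14, 3.14, 3.14].

## Interface

Orientations are given as a unit quaternion [w, x, y, z].
In Python, from station import bot gives the robot as it stands. The module is installed in compiled form; this text tells all that it offers.
- The arm moves only by the tool carry_out, never from a script. Its argument "moves" is a list of rows, each a list of 3 entries, a list of its own where there are three numbers: the turn, a rotation vector about the tool's x, y, z in degrees, then the shift along the tool's x, y, z in cm, then the finger opening in cm, from 0 to 8.54. A call has 1 to 5 rows; each row is the pose to reach, as a shift and turn from the pose commanded when the call began, along the tool's axes at that moment; what a row does not reach only later rows make up. A row lasts 1/8 s, in which the tool goes at most 62.5 mm and 10.7 degrees, less where a joint would pass 70% of its speed; a pose out of reach is approached as far as the arm can. A call with a gripper value outside its range is refused whole. The fingers move at their own pace and stop on an object; "newtons" is the grip in N (left out, the last holds). Time passes only in rows, so rows that repeat a pose let the fingers close. It gives the time, the measured TCP pose, the force and the opening at its end, in the units of the state.
- bot.get_obs(): the state, without advancing time (a new reading comes with each control period).
- bot.read_camera(name): name is "scene" or "top" or "wrist"; returns the picture (420x560x3 uint8, red, green, blue); there is no depth.
- bot.camera_info(name): a dict with "vertical_fov" (degrees; the focal length in pixels is half the picture's height over the tangent of half this angle, whatever the lens; pixels are square), "cx", "cy" (the principal point, pixels), "k1" (the pictures are not rectified: a ray, as slopes to the right and down, at radius r is drawn at 1 + k1 r^2 times it, then the intrinsics apply), "position" and "attitude" of the camera in the world. Camera axes: x right, y up, looking along -z (the intrinsics and any distortion apply to the point x, -y, -z); pixel columns grow to the right and rows downward; lengths in m; the calibration is good to about 2 mm. A picture is of the moment at which its call begins: read the wrist's pose just before it. camera_info takes no time and is no camera call; for the wrist camera it gives the pose at the moment of the call.
- bot.hand_in(): hands the job in, once; it reports no verdict.
Trained networks look in the newest picture that a camera, given by its name, has taken for a name from the list of things; names that differ only in an ending like _2 or _b are one class to them, and where a whole thing is asked for, a point or a joint stands for the part that bears it (a point fixed in the world has none). Each returns a list of dicts, best first, with "score" (0 to 1); they miss things now and then, are a little off and sometimes report something else, mostly with a low value. They report only what shows in the picture. A call takes as long as a camera call. They do not tell look-alikes from the thing itself.
- bot.silhouettes(label, camera): "region" (420x560 bool, what is visible of it) and "location" ([column, row] in pixels, amid what is visible of it).
The state is a dict: "t": time; "q": joint angles; "joint_vel": joint speeds; "joint_torque": joint torques, N m; "eef_pos": TCP position; "tool_rot": TCP orientation; "contact_force": force on the tool from outside, world axes, zero at the start; "torque": the same for the moment, N m; "gripper_width": opening from 0.0 (shut) to 1.0 (fully open).
Only numpy, scipy, OpenCV 4.12 (cv2) and the standard library are available. Lean on these libraries where they do the work, as an engineer would, in place of code of your own. Each camera call takes 0.05 s, during which the arm holds its last target. There are 200 camera calls.

## Working session

There is one attempt and no reset: what is moved stays moved. The work goes in short steps, Python scripts to look and compute and a tool call to move; the robot and the scene stay as the last step left them, time stands still between calls to the robot, and variables do not carry over. Pictures are saved under pics/ and viewed, about 8 in all and at most 12, crops included, and the job is handed in when it is done.

Besides the shell and the picture viewer there is one more tool, called after "Request:" as a command line: name --argument value ..., lists and objects as JSON in quotes. carry_out: Moves the arm, as the interface text tells. Its arguments: {"type":"object","properties":{"moves":{"type":"array"},"newtons":{"type":"number"}},"required":["moves"]}

```bash
mkdir -p pics; ls
python3 - <<'E'
from station import bot
import cv2,numpy as np
o=bot.get_obs();print({k:np.round(v,4).tolist() for k,v in o.items()})
ims=[]
for n in["scene","top"]:
    im=bot.read_camera(n);cv2.imwrite(f"pics/{n}0.png",cv2.cvtColor(im,cv2.COLOR_RGB2BGR));i=bot.camera_info(n);print(n,i)
print(bot.camera_info("wrist"))
E
```

```text
pics
{'t': 0.0, 'q': [-1.3841, 0.4778, 0.0223, 1.5565, -0.0115, 1.1093, -0.0831], 'joint_vel': [-0.0006, 0.0004, -0.0015, 0.0011, 0.0004, -0.0021, -0.0026], 'joint_torque': [-0.0006, -59.6458, 1.6077, -28.1211, 0.0124, 0.0094, 0.0], 'eef_pos': [0.1959, 0.6453, 0.2473], 'tool_rot': [-0.0001, 0.1468, 0.9892, -0.0009], 'contact_force': [-0.4269, -0.1749, 0.8038], 'torque': [0.022, 0.0705, 0.0248], 'gripper_width': 1.002}
scene {'vertical_fov': 54.58570388673641, 'cx': 272.5236879678085, 'cy': 208.05630851137786, 'k1': -0.09412531849640468, 'position': array([ 0.97730551, -0.39776725,  1.01899367]), 'attitude': array([0.86875098, 0.28020014, 0.11721211, 0.39117892])}
top {'vertical_fov': 44.41975197293768, 'cx': 281.45120446704556, 'cy': 201.6244731652049, 'k1': -0.025414726630332767, 'position': array([0.40519669, 0.03214833, 1.66018809]), 'attitude': array([-0.70536386, -0.03197838,  0.01968135,  0.70785016])}
{'vertical_fov': 63.76113982974071, 'cx': 278.31384052673616, 'cy': 212.84262894264742, 'k1': -0.032402851254876235, 'position': array([0.13108081, 0.6655978 , 0.37426469]), 'attitude': array([ 0.79574673, -0.1095978 , -0.07963526,  0.59028272])}
```

View pics/scene0.png

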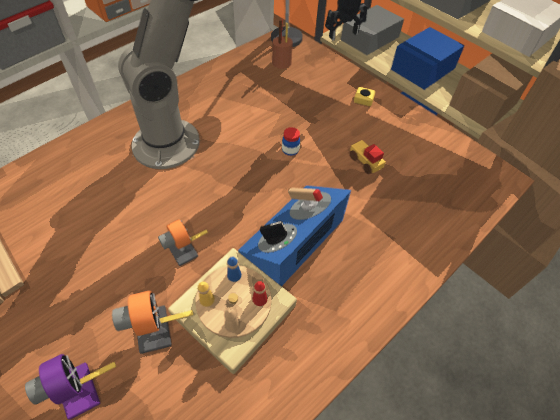

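View pics/top0.png

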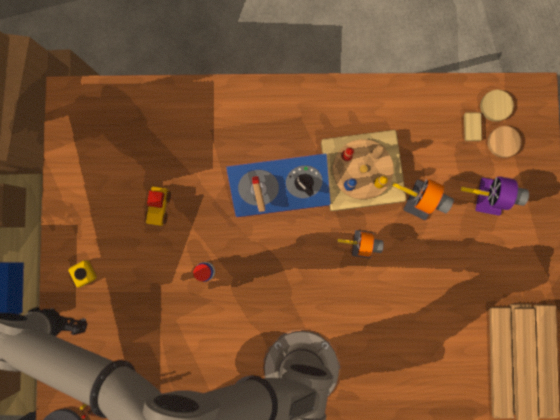

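Fans: small orange at scene (178,238), large orange at (145,315) with its strip at the rim, purple at (60,380). By description the large orange one is the fan. The top view also shows it at (430,197), beside the turntable. Next I fit the station and the parts.

```bash
cat > h.py <<'E'
import numpy as np,cv2
from scipy.spatial.transform import Rotation as Ro
from scipy.optimize import minimize
from station import bot
def q2R(q): return Ro.from_quat(np.r_[q[1:],q[0]])
def proj(i,P):
    p=q2R(i["attitude"]).inv().apply(np.atleast_2d(P)-i["position"])
    s=np.c_[p[:,0]/-p[:,2],-p[:,1]/-p[:,2]]
    s=s*(1+i["k1"]*(s**2).sum(1))[:,None]
    return s*210/np.tan(np.radians(i["vertical_fov"]/2))+[i["cx"],i["cy"]]
def onplane(i,uv,z):
    s0=(np.atleast_2d(uv)-[i["cx"],i["cy"]])*np.tan(np.radians(i["vertical_fov"]/2))/210;s=s0
    for _ in range(9): s=s0/(1+i["k1"]*(s**2).sum(1))[:,None]
    d=q2R(i["attitude"]).apply(np.c_[s[:,0],-s[:,1],-np.ones(len(s))])
    return i["position"]+d*((z-i["position"][2])/d[:,2])[:,None]
def st(p,P):  # station pose (x,y,yaw): local->world
    return Ro.from_euler("z",p[2]).apply(np.atleast_2d(P))+[p[0],p[1],0]
def hullmask(uv):
    m=np.zeros((420*4,560*4),np.uint8);cv2.fillConvexPoly(m,cv2.convexHull(np.round(uv*4+1.5).astype(np.int32)),1);return m>0
N=np.array([-.574,0,.819]);UP=np.array([.819,0,.574]);LF=np.array([0,1.,0])
E
cat > fit.py <<'E'
from h import *
info={n:bot.camera_info(n) for n in["scene","top"]}
im={n:cv2.cvtColor(cv2.imread(f"pics/{n}0.png"),cv2.COLOR_BGR2HSV) for n in info}
obs={}
for n in info:
    m=cv2.inRange(im[n],(100,120,40),(125,255,255))
    k,l,s,c=cv2.connectedComponentsWithStats(m)
    ok=[j for j in range(1,k) if s[j,4]>300 and abs(c[j]-( [300,235] if n=="scene" else [280,185])).max()<60]
    j=max(ok,key=lambda j:s[j,4]);print(n,s[j],c[j])
    ys,xs=np.where(l==j);obs[n]=hullmask(np.c_[xs,ys].astype(float))
C=np.array([[x,y,z] for y in(-.075,.225) for x,z in((-.075,0),(-.075,.05),(.07,0),(.07,.152))])
def cost(p):
    e=0
    for n in info:
        h=hullmask(proj(info[n],st(p,C)));e+=1-(h&obs[n]).sum()/(h|obs[n]).sum()
    return e
best=min((minimize(cost,[x0,y0,w],method="Nelder-Mead",options=dict(initial_simplex=np.array([x0,y0,w])+np.vstack([np.zeros(3),np.diag([.03,.03,.1])]),xatol=1e-4,fatol=1e-4)) for x0,y0 in[onplane(info["top"],[305,184],.1)[0,:2]] for w in(0,.1,-.1)),key=lambda r:r.fun)
print("station",best.x.round(4),best.fun);np.save("st.npy",best.x)
v=cv2.imread("pics/top0.png")
print("tt by deck",st(best.x,[0,-.195,.065]).round(4))
for lab in["turntable","red_doll","fan","handle","selector","paint_jar"]:
    for n in info:
        for d in bot.silhouettes(lab,n)[:4]:
            r=d["region"];ys,xs=np.where(r);print(lab,n,round(d["score"],2),np.round(d["location"]),r.sum(),xs.min(),xs.max(),ys.min(),ys.max())
            np.save(f"pics/m_{lab}_{n}_{int(d['location'][0])}.npy",r)
E
python3 fit.py
```

```text
scene [ 239  186  111  100 3302] [295.67655966 237.30224107]
top [ 228  155  101   61 2432] [280.36019737 184.64638158]
station [ 0.5808 -0.0063  0.1288] 0.14091359583115826
tt by deck [[ 0.6058 -0.1997  0.065 ]]
turntable scene 0.87 [234. 300.] 4457 196 271 256 337
turntable top 0.64 [363. 169.] 2980 332 394 138 198
red_doll scene 0.84 [234. 301.] 4425 196 271 256 337
red_doll top 0.88 [363. 167.] 2867 333 393 139 197
fan scene 0.96 [180. 243.] 993 158 204 220 265
fan scene 0.71 [231. 298.] 4356 196 271 257 336
fan scene 0.69 [145. 320.] 2425 112 192 291 352
fan scene 0.57 [ 68. 387.] 3079 25 115 354 419
fan top 0.9 [368. 245.] 694 339 383 230 257
fan top 0.86 [428. 200.] 1325 394 452 179 219
fan top 0.82 [498. 193.] 1543 461 527 176 214
handle scene 0.55 [306. 193.] 521 288 322 188 211
handle top 0.69 [260. 191.] 330 251 265 176 210
handle top 0.62 [364. 168.] 2847 333 393 139 198
selector scene 0.56 [274. 231.] 449 260 286 222 243
selector scene 0.56 [291. 139.] 438 282 299 127 155
selector top 0.61 [301. 185.] 332 295 314 173 195
selector top 0.38 [258. 190.] 336 251 265 175 210
paint_jar scene 0.62 [290. 140.] 441 282 299 127 155
paint_jar top 0.66 [203. 274.] 271 195 213 263 280
```

```bash
cat > ov.py <<'E'
from h import *
p=np.load("st.npy")
C=np.array([[x,y,z] for y in(-.075,.225) for x,z in((-.075,0),(-.075,.05),(.07,0),(.07,.152))])
a=np.linspace(0,2*np.pi,73)
circ=np.c_[.095*np.cos(a),-.195+.095*np.sin(a),np.full(73,.065)]
def ov(n,src,box,k,out):
    i=bot.camera_info(n);im=cv2.imread(src);x0,x1,y0,y1=box
    v=cv2.resize(im[y0:y1,x0:x1],None,fx=k,fy=k,interpolation=cv2.INTER_CUBIC)
    T=lambda P:np.round((proj(i,st(p,P))-[x0,y0]+.5)*k).astype(int)
    for e in[(0,1),(2,3),(1,3),(4,5),(6,7),(5,7),(1,5),(3,7),(0,4),(2,6)]:
        q=T(C[list(e)]);cv2.line(v,tuple(q[0].tolist()),tuple(q[1].tolist()),(255,255,0),1)
    cv2.polylines(v,[T(circ).astype(np.int32)],True,(0,255,0),1)
    for y,h in((.14,.054),(0,.044)):
        q=T(np.array([[0,y,.1025],np.array([0,y,.1025])+h*N]));cv2.line(v,tuple(q[0].tolist()),tuple(q[1].tolist()),(255,0,255),1)
    cv2.imwrite(out,v)
if __name__=="__main__":
    ov("top","pics/top0.png",(220,460,125,225),3.3,"pics/ovt.png")
    ov("scene","pics/scene0.png",(105,355,180,365),3.2,"pics/ovs.png")
E
python3 ov.py
```

```text
(no output)
```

View pics/ovt.png

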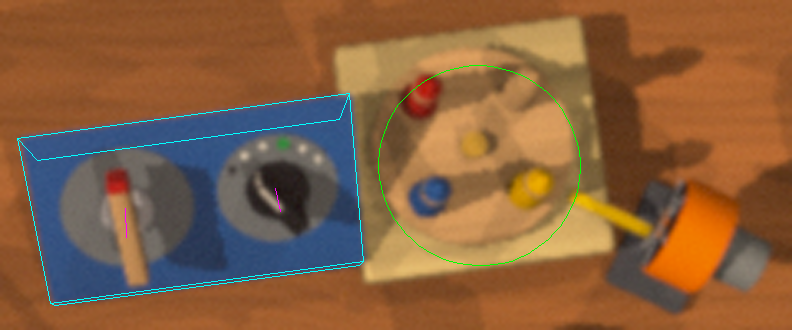

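View pics/ovs.png

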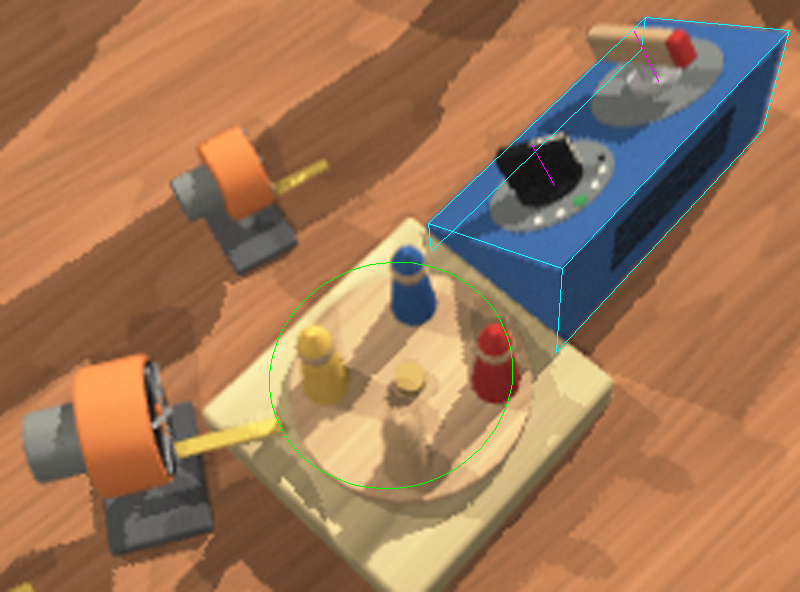

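The view shows the console outline fitting well in both pictures, and the large orange fan's strip ends at the turntable rim at top crop (575,198), so this is the fan. The turntable centre is offset from the deck guess, so I measure it next, with the angles.

```bash
cat > ang.py <<'E'
from h import *
I={n:bot.camera_info(n) for n in["scene","top"]}
p=np.load("st.npy")
def tri(us,ut):
    A=[];
    f=lambda X:np.r_[proj(I["scene"],X)[0]-us,proj(I["top"],X)[0]-ut]
    from scipy.optimize import least_squares
    r=least_squares(f,[.6,-.2,.08]);return r.x.round(4),round(r.cost**.5,2)
S=lambda u,v:np.array([105+u/3.2,180+v/3.2]);T=lambda u,v:np.array([220+u/3.3,125+v/3.3])
for n,m in(("scene",S(408,386)),("top",T(473,145))): print("tt",n,onplane(I[n],m,.065).round(4))
print("strip in",tri(S(277,428),T(575,198)),"out",tri(S(178,448),T(650,232)))
print("knob",tri(S(410,374),T(475,143)))
def cen(n,lo,hi,box):
    im=cv2.cvtColor(cv2.imread(f"pics/{n}0.png"),cv2.COLOR_BGR2HSV);x0,x1,y0,y1=box
    m=0
    for l,h in zip(lo,hi): m=m|cv2.inRange(im,l,h)
    ys,xs=np.where(m[y0:y1,x0:x1]);return np.array([xs.mean()+x0,ys.mean()+y0]),len(xs)
R=([(0,150,60),(172,150,60)],[(6,255,255),(180,255,255)])
B=([(100,120,40)],[(125,255,255)]);Y=([(22,170,110)],[(32,255,255)])
for nm,c,bs,bt in(("red",R,(248,272,276,310),(338,358,142,165)),("blue",B,(222,245,252,285),(340,360,175,195)),("yel",Y,(195,215,276,310),(372,390,173,190))):
    a,na=cen("scene",*c,bs);b,nb=cen("top",*c,bt);print(nm,a.round(1),na,b.round(1),nb,tri(a,b))
E
python3 ang.py
```

```text
tt scene [[ 0.6273 -0.1982  0.065 ]]
tt top [[ 0.6232 -0.1959  0.065 ]]
strip in (array([ 0.5766, -0.2938,  0.0391]), np.float64(0.86)) out (array([ 0.543 , -0.3625,  0.0472]), np.float64(0.95))
knob (array([ 0.6245, -0.1945,  0.0774]), np.float64(0.56))
red [259.4 294.1] 246 [347.4 154. ] 90 (array([ 0.6665, -0.1438,  0.0902]), np.float64(0.15))
blue [234.  269.2] 208 [349.8 183.9] 43 (array([ 0.574 , -0.1491,  0.0934]), np.float64(0.26))ang.py:17: RuntimeWarning: Mean of empty slice.
  ys,xs=np.where(m[y0:y1,x0:x1]);return np.array([xs.mean()+x0,ys.mean()+y0]),len(xs)
  ret = ret.dtype.type(ret / rcount)
Traceback (most recent call last):
  File "ang.py", line 21, in <module>
    a,na=cen("scene",*c,bs);b,nb=cen("top",*c,bt);print(nm,a.round(1),na,b.round(1),nb,tri(a,b))
                                                                                       ~~~^^^^^
  File "ang.py", line 8, in tri
    r=least_squares(f,[.6,-.2,.08]);return r.x.round(4),round(r.cost**.5,2)
ValueError: Residuals are not finite in the initial point.
```

```bash
cat >> h.py <<'E'
try: p=np.load("st.npy")
except Exception: p=None
def barbox(y,ang0,a,L,W,z0,z1):
    t=ang0-a; d=UP*np.cos(t)+LF*np.sin(t); e=np.cross(N,d); o=np.array([0,y,.1025])
    return st(p,[o+N*z+d*s*L/2+e*u*W/2 for z in(z0,z1) for s in(-1,1) for u in(-1,1)])
def pose(which,a,h,flip=False):
    """target TCP pose for gripping at joint angle a, TCP h metres above panel"""
    y,a0=(.14,.65) if which=="handle" else (0,1.0)
    t=a0-a; d=UP*np.cos(t)+LF*np.sin(t)
    x=-d if flip else d; z=-N/np.linalg.norm(N); yy=np.cross(z,x)
    R=Ro.from_euler("z",p[2])*Ro.from_matrix(np.c_[x,yy,z])
    return st(p,np.array([0,y,.1025])+N*h)[0],R
def rel(P,R):
    o=bot.get_obs();R0=q2R(o["tool_rot"]);
    print("turn deg",np.degrees((R0.inv()*R).as_rotvec()).round(1),"shift cm",(R0.inv().apply(P-o["eef_pos"])*100).round(2),"t",round(float(o["t"]),2),"q",o["q"].round(2),"F",o["contact_force"].round(1),"w",round(float(o["gripper_width"]),3))
E
cat > ang2.py <<'E'
from h import *
import glob
I={n:bot.camera_info(n) for n in["scene","top"]}
M={"handle":("scene_306","top_260",.14,.65,.11,.02,.024,.054),"selector":("scene_273","top_301",0,1.,.064,.018,.008,.044)}
print(glob.glob("pics/m_[hs]*"))
for k,(s,t,y,a0,*g) in M.items():
    for n,f in(("scene",s),("top",t)):
        fs=glob.glob(f"pics/m_{k}_{f[:-1]}*.npy")
        m=np.kron(np.load(fs[0]),np.ones((4,4)))>0
        best=[]
        for a in np.arange(-.6,2.2,.02):
            h=hullmask(proj(I[n],barbox(y,a0,a,*g)));best.append(((h&m).sum()/(h|m).sum(),round(a,2)))
        print(k,n,sorted(best)[-5:][::-1])
for w,a in(("handle",.75),("selector",.2)):
    for fl in(0,1):
        print(w,fl,end=" ");P,R=pose(w,a,.15 if w=="handle" else .13,fl);print(P.round(3),end=" ");rel(P,R)
E
python3 ang2.py
```

```text
['pics/m_handle_top_364.npy', 'pics/m_selector_scene_274.npy', 'pics/m_selector_top_301.npy', 'pics/m_handle_scene_306.npy', 'pics/m_selector_top_257.npy', 'pics/m_handle_top_259.npy', 'pics/m_selector_scene_290.npy']
handle scene [(np.float64(0.6562601979767214), np.float64(0.66)), (np.float64(0.6557235421166306), np.float64(0.64)), (np.float64(0.6539429071420759), np.float64(0.68)), (np.float64(0.6532831001076427), np.float64(0.62)), (np.float64(0.6432501057977148), np.float64(0.6))]Traceback (most recent call last):
  File "ang2.py", line 9, in <module>
    m=np.kron(np.load(fs[0]),np.ones((4,4)))>0
                      ~~^^^
IndexError: list index out of range
```

```bash
sed -i 's/top_260/top_259/;s/scene_273/scene_274/;s/{f\[:-1\]}\*/{f}/' ang2.py; python3 ang2.py
```

```text
['pics/m_handle_top_364.npy', 'pics/m_selector_scene_274.npy', 'pics/m_selector_top_301.npy', 'pics/m_handle_scene_306.npy', 'pics/m_selector_top_257.npy', 'pics/m_handle_top_259.npy', 'pics/m_selector_scene_290.npy']
handle scene [(np.float64(0.6562601979767214), np.float64(0.66)), (np.float64(0.6557235421166306), np.float64(0.64)), (np.float64(0.6539429071420759), np.float64(0.68)), (np.float64(0.6532831001076427), np.float64(0.62)), (np.float64(0.6432501057977148), np.float64(0.6))]
handle top [(np.float64(0.6645345901363406), np.float64(0.58)), (np.float64(0.660367976131278), np.float64(0.56)), (np.float64(0.6599560142107934), np.float64(0.62)), (np.float64(0.6592188017212843), np.float64(0.54)), (np.float64(0.6589838492597577), np.float64(0.6))]
selector scene [(np.float64(0.7109455292908531), np.float64(0.54)), (np.float64(0.7105930055752661), np.float64(0.44)), (np.float64(0.7061465417682535), np.float64(0.52)), (np.float64(0.7059651817716334), np.float64(0.56)), (np.float64(0.7056507936507936), np.float64(0.5))]
selector top [(np.float64(0.5936121404623258), np.float64(0.18))
[... 193 characters left out ...]
float64(0.2))]
handle 0 [0.477 0.121 0.225] turn deg [-47.7  12.8 154.6] shift cm [-42.15 -42.     2.3 ] t 0.7 q [-1.38  0.48  0.02  1.56 -0.01  1.11 -0.08] F [ 0.2 -0.7 -0.6] w 1.003
handle 1 [0.477 0.121 0.225] turn deg [ -9.1 -34.  -18. ] shift cm [-42.15 -42.     2.3 ] t 0.7 q [-1.38  0.48  0.02  1.56 -0.01  1.11 -0.08] F [ 0.2 -0.7 -0.6] w 1.003
selector 0 [ 0.507 -0.016  0.209] turn deg [-40.1  -7.6 106. ] shift cm [-48.96 -54.29   3.93] t 0.7 q [-1.38  0.48  0.02  1.56 -0.01  1.11 -0.08] F [ 0.2 -0.7 -0.6] w 1.003
selector 1 [ 0.507 -0.016  0.209] turn deg [  7.  -36.6 -67.8] shift cm [-48.96 -54.29   3.93] t 0.7 q [-1.38  0.48  0.02  1.56 -0.01  1.11 -0.08] F [ 0.2 -0.7 -0.6] w 1.003
```

Request:
carry_out --moves '[[[0, 0, 0], [-4, -4, -0.5], 6], [[-1, -4, -2], [-8, -8, -1], 6], [[-2, -8, -4], [-12, -12, -1], 6], [[-3, -12, -6], [-16, -16, -1], 6], [[-4, -16, -8], [-20, -20, -1], 6]]' --newtons 60

```text
t: 1.32
eef_pos: [0.3302, 0.395, 0.2587]
tool_rot: [0.144, 0.076, 0.987, 0.014]
contact_force: [1.1, -0.1, 0.0]
gripper_width: 0.7
```

```bash
python3 -c "
from h import *
rel(*pose('handle',.62,.15,1))"
```

```text
turn deg [ -4.  -18.2 -17.2] shift cm [-17.2  -25.05   7.22] t 1.32 q [-1.27  0.12  0.12  2.06  0.33  0.86  0.07] F [ 1.1 -0.1  0. ] w 0.7
```

Request:
carry_out --moves '[[[-1, -4, -4], [-3.5, -5, 1.2], 6], [[-2, -8, -8], [-7, -10, 2.4], 6], [[-3, -12, -12], [-10.5, -15, 3.8], 6], [[-4, -16, -16], [-14, -20, 5.4], 6], [[-4, -18, -17], [-17.2, -25, 7.2], 6]]'

```text
t: 1.95
eef_pos: [0.4766, 0.1221, 0.2258]
tool_rot: [0.299, -0.074, 0.951, 0.016]
contact_force: [-34.8, -17.6, -25.2]
gripper_width: 0.707
```

```bash
python3 -c "
from h import *
rel(*pose('handle',.62,.15,1))"
```

```text
turn deg [ 0.1 -0.2 -0.2] shift cm [-0.03 -0.07  0.07] t 1.95 q [-0.89 -0.04  0.37  2.44  0.95  0.28  0.35] F [-34.8 -17.6 -25.2] w 0.707
```

Run:
```python
from h import *
i=bot.camera_info("wrist");im=bot.read_camera("wrist")
v=cv2.cvtColor(im,cv2.COLOR_RGB2BGR);cv2.imwrite("pics/w1.png",v)
dr=v.copy()
for B,a in((barbox(.14,.65,.62,.11,.02,.024,.054),.62),(barbox(0,1.,.4,.064,.018,.008,.044),.4)):
    cv2.polylines(dr,[np.round(proj(i,B[[4,5,7,6]])).astype(np.int32)],True,(255,0,255),1)
cv2.imwrite("pics/w1d.png",dr)
rel(*pose('handle',.62,.15,1))
```

```text
turn deg [-0.5 -0.1 -0.7] shift cm [ 0.13  0.73 -0.05] t 2.0 q [-0.88 -0.04  0.38  2.44  0.95  0.28  0.35] F [ 2.  -5.6  1. ] w 0.7
```

View pics/w1d.png

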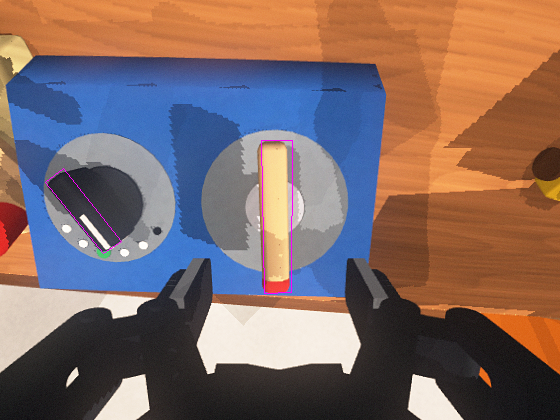

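Wrist view: the handle bar is at (276,215) with its red end upslope, and it matches angle 0.62. The selector pointer is at (100,235), which matches speed 1 (0.4). The green dot is at (103,254). I descend on the handle.

Request:
carry_out --moves '[[[0, 0, 0], [0, 0, 3], 6], [[0, 0, 0], [0, 0, 6], 6], [[0, 0, 0], [0, 0, 6], 6], [[0, 0, 0], [0, 0, 6], 6]]'

```text
t: 2.5
eef_pos: [0.5101, 0.1274, 0.1753]
tool_rot: [0.297, -0.073, 0.952, 0.015]
contact_force: [0.2, -0.4, 0.1]
gripper_width: 0.702
```

```bash
python3 -c "
from h import *
rel(*pose('handle',.62,.037,1))"
```

```text
turn deg [-0.1 -0.4 -0.3] shift cm [-0.19 -0.16  5.3 ] t 2.5 q [-0.61  0.15  0.14  2.41  1.5   0.18 -0.2 ] F [ 0.2 -0.4  0.1] w 0.702
```

Request:
carry_out --moves '[[[0, 0, 0], [-0.2, -0.2, 2.5], 6], [[0, 0, 0], [-0.2, -0.2, 5.2], 6], [[0, 0, 0], [-0.2, -0.2, 5.2], 6], [[0, 0, 0], [-0.2, -0.2, 5.2], 6]]'

```text
t: 3.0
eef_pos: [0.5409, 0.1297, 0.1348]
tool_rot: [0.298, -0.073, 0.952, 0.015]
contact_force: [0.1, -0.7, -0.1]
gripper_width: 0.702
```

```bash
python3 -c "
from h import *
rel(*pose('handle',.62,.037,1))"
```

```text
turn deg [-0.1 -0.3 -0.3] shift cm [0.04 0.   0.22] t 3.0 q [-0.4   0.29 -0.05  2.36  1.99  0.22 -0.67] F [ 0.1 -0.7 -0.1] w 0.702
```

Request:
carry_out --moves '[[[0, 0, 0], [0, 0, 0.2], 0], [[0, 0, 0], [0, 0, 0.2], 0], [[0, 0, 0], [0, 0, 0.2], 0], [[0, 0, 0], [0, 0, 0.2], 0], [[0, 0, 0], [0, 0, 0.2], 0]]' --newtons 50

```text
t: 3.62
eef_pos: [0.5427, 0.1275, 0.1333]
tool_rot: [0.299, -0.072, 0.952, 0.013]
contact_force: [-4.1, -7.1, 8.4]
gripper_width: 0.227
```

Request:
carry_out --moves '[[[0, 0, -8], [0, 0, 0], 0], [[0, 0, -16], [0, 0, 0], 0], [[0, 0, -24], [0, 0, 0], 0], [[0, 0, -32], [0, 0, 0], 0], [[0, 0, -35], [0, 0, 0], 0]]'

```text
t: 4.25
eef_pos: [0.5428, 0.1272, 0.1334]
tool_rot: [0.289, -0.355, 0.886, -0.078]
contact_force: [-4.7, -7.4, 7.2]
gripper_width: 0.229
```

```bash
python3 -c "
from h import *
print(bot.get_obs()['torque'])
rel(*pose('handle',0,.037,1))"
```

```text
[-1.15706296  0.21118475 -0.89399512]
turn deg [-0.1 -0.3 -0.8] shift cm [-0.09  0.28  0.01] t 4.25 q [-0.5   0.29  0.07  2.37  2.11  0.19 -0.18] F [-4.7 -7.4  7.2] w 0.229
```

Request:
carry_out --moves '[[[0, 0, -2], [0, 0, 0], 0], [[0, 0, -2], [0, 0, 0], 0], [[0, 0, -2], [0, 0, 0], 0]]'

```text
t: 4.62
eef_pos: [0.5429, 0.1272, 0.1334]
tool_rot: [0.288, -0.368, 0.88, -0.082]
contact_force: [-4.6, -5.7, 7.7]
gripper_width: 0.23
```

```bash
cat > look.py <<'E'
from h import *
import sys
tt=np.array([.625,-.196])
o=bot.get_obs();n=Ro.from_euler("z",p[2]).apply(N)
print("torque about axis out of panel",round(float(o["torque"]@n),3),o["torque"].round(2))
im=bot.read_camera("top");cv2.imwrite(f"pics/top_{sys.argv[1]}.png",cv2.cvtColor(im,cv2.COLOR_RGB2BGR))
i=bot.camera_info("top");hsv=cv2.cvtColor(im,cv2.COLOR_RGB2HSV)
m=cv2.inRange(hsv,(0,150,60),(6,255,255))|cv2.inRange(hsv,(172,150,60),(180,255,255))
m[:130]=0;m[:,:325]=0;m[205:]=0;m[:,402:]=0
k,l,s,c=cv2.connectedComponentsWithStats(m)
for j in range(1,k):
    if s[j,4]>8:
        X=onplane(i,c[j],.0955)[0,:2]-tt;print("red",c[j].round(1),s[j,4],"r",round(np.hypot(*X),4),"ang",np.degrees(np.arctan2(X[1],X[0])).round(1))
rel(*pose('handle',0,.037,1))
E
python3 look.py 1
```

```text
torque about axis out of panel -0.848 [-0.57  0.36 -1.4 ]
red [348.8 151.6] 45 r 0.0679 ang 45.2
red [345.4 157.1] 41 r 0.0665 ang 62.4
turn deg [-0.1 -0.4  0.9] shift cm [-0.1   0.28  0.  ] t 4.67 q [-0.51  0.29  0.07  2.37  2.12  0.19 -0.16] F [-4.9 -5.4  7.7] w 0.229
```

The handle is at its stop: the opposing moment jumped to 0.85 N m and the doll is unmoved. First driving stroke.

Request:
carry_out --moves '[[[0, 0, 8], [0, 0, 0], 0], [[0, 0, 16], [0, 0, 0], 0], [[0, 0, 24], [0, 0, 0], 0], [[0, 0, 32], [0, 0, 0], 0], [[0, 0, 40], [0, 0, 0], 0]]'

```text
t: 5.3
eef_pos: [0.5428, 0.1275, 0.1334]
tool_rot: [0.298, -0.045, 0.953, 0.022]
contact_force: [-3.0, -7.8, 7.0]
gripper_width: 0.225
```

Request:
carry_out --moves '[[[0, 0, 8], [0, 0, 0], 0], [[0, 0, 16], [0, 0, 0], 0], [[0, 0, 24], [0, 0, 0], 0], [[0, 0, 30], [0, 0, 0], 0], [[0, 0, 30], [0, 0, 0], 0]]'

```text
t: 5.92
eef_pos: [0.5428, 0.1277, 0.1334]
tool_rot: [0.283, 0.202, 0.933, 0.098]
contact_force: [-4.8, -6.1, 9.7]
gripper_width: 0.226
```

```bash
python3 look.py 2
```

```text
torque about axis out of panel -0.005 [-0.69  0.43 -0.45]
red [369.2 147.1] 97 r 0.063 ang -13.4
turn deg [ -0.3  -0.3 -68.9] shift cm [0.2  0.13 0.01] t 5.97 q [-0.22  0.3  -0.25  2.35  1.91  0.27 -1.13] F [-4.6 -6.5  9.2] w 0.229
```

Request:
carry_out --moves '[[[0, 0, -8], [0, 0, 0], 0], [[0, 0, -16], [0, 0, 0], 0], [[0, 0, -24], [0, 0, 0], 0], [[0, 0, -32], [0, 0, 0], 0], [[0, 0, -40], [0, 0, 0], 0]]'

```text
t: 6.6
eef_pos: [0.5428, 0.1275, 0.1334]
tool_rot: [0.299, -0.132, 0.945, -0.006]
contact_force: [-3.6, -6.9, 7.5]
gripper_width: 0.223
```

Request:
carry_out --moves '[[[0, 0, -8], [0, 0, 0], 0], [[0, 0, -16], [0, 0, 0], 0], [[0, 0, -24], [0, 0, 0], 0], [[0, 0, -29], [0, 0, 0], 0], [[0, 0, -29], [0, 0, 0], 0]]'

```text
t: 7.22
eef_pos: [0.5429, 0.1273, 0.1334]
tool_rot: [0.288, -0.362, 0.883, -0.08]
contact_force: [-5.0, -6.5, 8.2]
gripper_width: 0.23
```

Request:
carry_out --moves '[[[0, 0, 8], [0, 0, 0], 0], [[0, 0, 16], [0, 0, 0], 0], [[0, 0, 24], [0, 0, 0], 0], [[0, 0, 32], [0, 0, 0], 0], [[0, 0, 40], [0, 0, 0], 0]]'

```text
t: 7.85
eef_pos: [0.5428, 0.1275, 0.1334]
tool_rot: [0.298, -0.037, 0.954, 0.024]
contact_force: [-3.3, -7.5, 8.5]
gripper_width: 0.228
```

Request:
carry_out --moves '[[[0, 0, 8], [0, 0, 0], 0], [[0, 0, 16], [0, 0, 0], 0], [[0, 0, 24], [0, 0, 0], 0], [[0, 0, 29], [0, 0, 0], 0], [[0, 0, 29], [0, 0, 0], 0]]'

```text
t: 8.48
eef_pos: [0.5428, 0.1277, 0.1334]
tool_rot: [0.283, 0.202, 0.933, 0.098]
contact_force: [-4.1, -6.2, 9.3]
gripper_width: 0.228
```

```bash
python3 look.py 3
```

```text
torque about axis out of panel 0.023 [-0.71  0.45 -0.43]
red [387.5 159.5] 45 r 0.0736 ang -71.9
red [381.5 164.3] 51 r 0.0519 ang -80.9
turn deg [ -0.3  -0.3 -68.9] shift cm [0.2  0.14 0.  ] t 8.53 q [-0.19  0.31 -0.29  2.35  1.89  0.28 -1.11] F [-4.8 -6.1  9.8] w 0.223
```

Request:
carry_out --moves '[[[0, 0, -8], [0, 0, 0], 0], [[0, 0, -16], [0, 0, 0], 0], [[0, 0, -24], [0, 0, 0], 0], [[0, 0, -32], [0, 0, 0], 0], [[0, 0, -40], [0, 0, 0], 0]]'

```text
t: 9.15
eef_pos: [0.5428, 0.1274, 0.1334]
tool_rot: [0.299, -0.132, 0.945, -0.006]
contact_force: [-3.6, -6.8, 7.9]
gripper_width: 0.227
```

Request:
carry_out --moves '[[[0, 0, -8], [0, 0, 0], 0], [[0, 0, -16], [0, 0, 0], 0], [[0, 0, -24], [0, 0, 0], 0], [[0, 0, -29], [0, 0, 0], 0], [[0, 0, -29], [0, 0, 0], 0]]'

```text
t: 9.78
eef_pos: [0.5429, 0.1272, 0.1334]
tool_rot: [0.288, -0.362, 0.883, -0.08]
contact_force: [-3.7, -6.9, 9.2]
gripper_width: 0.226
```

Request:
carry_out --moves '[[[0, 0, 8], [0, 0, 0], 0], [[0, 0, 16], [0, 0, 0], 0], [[0, 0, 24], [0, 0, 0], 0], [[0, 0, 32], [0, 0, 0], 0], [[0, 0, 38], [0, 0, 0], 0]]'

```text
t: 10.4
eef_pos: [0.5428, 0.1276, 0.1334]
tool_rot: [0.299, -0.054, 0.953, 0.019]
contact_force: [-4.3, -5.8, 7.5]
gripper_width: 0.228
```

```bash
python3 look.py 4
cat > tri.py <<'E'
from h import *
from scipy.optimize import least_squares
import sys
I={n:bot.camera_info(n) for n in["scene","top"]}
B={"scene":(190,280,245,340),"top":(325,402,130,205)};c={};o=[]
for n in I:
    im=bot.read_camera(n);x0,x1,y0,y1=B[n];h=cv2.cvtColor(im,cv2.COLOR_RGB2HSV)
    m=(cv2.inRange(h,(0,150,60),(6,255,255))|cv2.inRange(h,(172,150,60),(180,255,255)))[y0:y1,x0:x1]
    ys,xs=np.where(m);c[n]=np.array([xs.mean()+x0,ys.mean()+y0]);print(n,c[n].round(1),len(xs))
    o.append(cv2.resize(cv2.cvtColor(im,cv2.COLOR_RGB2BGR)[y0-10:y0+100,x0-90:x0+90] if n=="scene" else cv2.cvtColor(im,cv2.COLOR_RGB2BGR)[120:230,300:480],None,fx=4,fy=2.7*4/2.7))
    t=np.array([.625,-.196])
r=least_squares(lambda X:np.r_[proj(I["scene"],X)[0]-c["scene"],proj(I["top"],X)[0]-c["top"]],[.6,-.25,.09])
d=r.x[:2]-t;print(r.x.round(4),r.cost,"r",np.hypot(*d).round(4),"ang",np.degrees(np.arctan2(d[1],d[0])).round(1))
for n,v in zip(I,o): cv2.imwrite(f"pics/{n}_{sys.argv[1]}c.png",v)
E
python3 tri.py 4
```

```text
torque about axis out of panel 0.288 [-1.12  0.46 -0.38]
red [384.8 172.7] 100 r 0.0636 ang -106.3
turn deg [ -0.2  -0.3 -38.3] shift cm [0.1  0.24 0.  ] t 10.45 q [-0.27  0.3  -0.19  2.35  1.93  0.26 -0.63] F [-4.6 -7.2  8.7] w 0.227
scene [207.1 306. ] 253
top [384.6 172.7] 98
[ 0.6074 -0.2579  0.0903] 0.02809880498325808 r 0.0643 ang -105.9
```

Request:
carry_out --moves '[[[0, 0, 4], [0, 0, 0], 0], [[0, 0, 8], [0, 0, 0], 0], [[0, 0, 8], [0, 0, 0], 0], [[0, 0, 8], [0, 0, 0], 0]]'

```text
t: 11.05
eef_pos: [0.5428, 0.1276, 0.1334]
tool_rot: [0.296, 0.011, 0.954, 0.039]
contact_force: [-4.6, -6.6, 8.8]
gripper_width: 0.23
```

```bash
python3 tri.py 5; python3 -c "
import cv2,numpy as np
a=cv2.imread('pics/scene_5c.png');b=cv2.imread('pics/top_5c.png');print(a.shape,b.shape)
k=.8*0.83
cv2.imwrite('pics/c5.png',np.vstack([cv2.resize(x,(480,293)) for x in(a,b)]))"
```

```text
scene [206.  302.7] 247
top [383.8 175.6] 94
[ 0.5987 -0.255   0.0904] 0.004962068900503899 r 0.0645 ang -114.0
(440, 720, 3) (440, 720, 3)
```

View pics/c5.png

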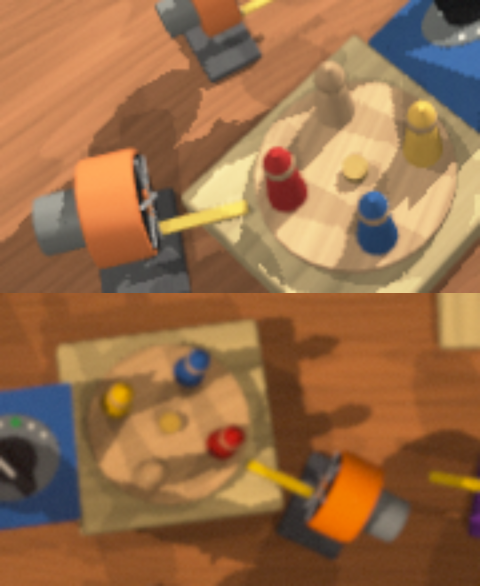

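The strip in both views, scene crop (160,225)->(245,208) and top crop (310,493)->(250,465), points at the red doll's foot. It is short by about 2°, so I nudge it and release.

Request:
carry_out --moves '[[[0, 0, 2], [0, 0, 0], 0], [[0, 0, 2], [0, 0, 0], 0], [[0, 0, 2], [0, 0, 0], 0], [[0, 0, 2], [0, 0, 0], 5], [[0, 0, 2], [0, 0, 0], 5]]'

```text
t: 11.78
eef_pos: [0.5423, 0.1304, 0.1327]
tool_rot: [0.295, 0.026, 0.954, 0.046]
contact_force: [-0.2, -1.0, 0.3]
gripper_width: 0.587
```

Request:
carry_out --moves '[[[0, 0, 0], [0, 0, 0], 5], [[0, 0, 0], [0, 0, -2], 5], [[0, 0, 0], [0, 0, -4], 5], [[0, 0, 0], [0, 0, -6], 5], [[0, 0, 0], [0, 0, -6], 5]]'

```text
t: 12.4
eef_pos: [0.5085, 0.1262, 0.1828]
tool_rot: [0.295, 0.026, 0.954, 0.047]
contact_force: [0.6, -0.0, -0.6]
gripper_width: 0.588
```

```bash
python3 tri.py 6
python3 - <<'E'
from h import *
rel(*pose("selector",.4,.10,1));rel(*pose("selector",.4,.029,1));rel(*pose("selector",.4,.10,0))
E
```

```text
scene [205.9 302.2] 250
top [383.7 176.3] 94
[ 0.5969 -0.2545  0.0894] 0.0030894490507934625 r 0.0648 ang -115.6
turn deg [  0.   -0.3 -44.9] shift cm [ -2.47 -13.82  -0.38] t 12.5 q [-0.36  0.14 -0.13  2.39  1.41  0.22 -0.31] F [-0.7 -0.6  0.3] w 0.582
turn deg [  0.   -0.3 -44.9] shift cm [ -2.51 -13.81   6.72] t 12.5 q [-0.36  0.14 -0.13  2.39  1.41  0.22 -0.31] F [-0.7 -0.6  0.3] w 0.582
turn deg [ -0.4  -0.  135.1] shift cm [ -2.47 -13.82  -0.38] t 12.5 q [-0.36  0.14 -0.13  2.39  1.41  0.22 -0.31] F [-0.7 -0.6  0.3] w 0.582
```

```bash
python3 - <<'E'
from h import *
q=p.copy();q[:2]+=Ro.from_euler("z",p[2]).apply([0,-.0024,0])[:2];np.save("st.npy",q)
E
python3 -c "
from h import *
rel(*pose('selector',.4,.10,1))"
```

```text
turn deg [  0.   -0.3 -44.9] shift cm [ -2.52 -14.05  -0.38] t 12.5 q [-0.36  0.14 -0.13  2.39  1.41  0.22 -0.31] F [-0.7 -0.6  0.3] w 0.582
```

Request:
carry_out --moves '[[[0, 0, -9], [-0.5, -2.8, 0], 5], [[0, 0, -18], [-1, -5.6, 0], 5], [[0, 0, -27], [-1.5, -8.4, -0.2], 5], [[0, 0, -36], [-2, -11.2, -0.3], 5], [[0, 0, -45], [-2.5, -14, -0.4], 5]]'

```text
t: 13.12
eef_pos: [0.5201, 0.0169, 0.1768]
tool_rot: [0.288, -0.21, 0.934, -0.029]
contact_force: [0.5, 0.1, -0.8]
gripper_width: 0.586
```

Run:
```python
from h import *
rel(*pose('selector',.4,.10,1))
i=bot.camera_info("wrist");im=bot.read_camera("wrist")
v=cv2.cvtColor(im,cv2.COLOR_RGB2BGR)
B=barbox(0,1.,.4,.064,.018,.008,.044)
cv2.polylines(v,[np.round(proj(i,B[[4,5,7,6]])).astype(np.int32)],True,(255,0,255),1)
cv2.imwrite("pics/w2.png",v)
rel(*pose('selector',.4,.029,1))
```

```text
turn deg [  0.3  -1.3 -16.3] shift cm [ 0.64 -3.28 -0.63] t 13.12 q [ 0.57  0.22 -0.79  2.36  1.37  0.18  0.53] F [ 0.5  0.1 -0.8] w 0.586
turn deg [ -0.   -1.6 -16.7] shift cm [ 0.12 -2.56  6.5 ] t 13.18 q [ 0.58  0.22 -0.79  2.36  1.37  0.18  0.54] F [-0.4 -0.4 -1.5] w 0.586
```

View pics/w2.png

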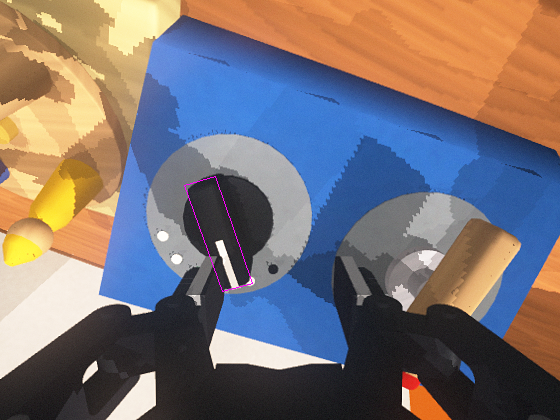

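Selector at (220,235) fits the outline at 0.4 (speed 1). The move was rate-limited, so I complete it.

Request:
carry_out --moves '[[[0, -1, -8], [0.1, -1.3, 0], 5], [[0, -1.5, -16.5], [0.1, -2.6, 0], 5], [[0, -1.5, -16.5], [0.1, -2.6, 0], 5], [[0, -1.5, -16.5], [0.1, -2.6, 0], 5]]'

```text
t: 13.68
eef_pos: [0.5287, -0.006, 0.181]
tool_rot: [0.294, -0.339, 0.891, -0.067]
contact_force: [0.3, 0.4, 0.2]
gripper_width: 0.588
```

```bash
python3 -c "
from h import *
rel(*pose('selector',.4,.029,1))"
```

```text
turn deg [ 0.3  0.2 -0.2] shift cm [ 0.78 -0.65  6.49] t 13.68 q [ 0.77  0.26 -0.94  2.34  1.45  0.17  0.83] F [0.3 0.4 0.2] w 0.588
```

Request:
carry_out --moves '[[[0, 0, 0], [0.4, -0.3, 1.5], 5], [[0, 0, 0], [0.8, -0.6, 3], 5], [[0, 0, 0], [0.8, -0.6, 3], 5], [[0, 0, 0], [0.8, -0.6, 3], 5]]'

```text
t: 14.18
eef_pos: [0.5443, -0.013, 0.1552]
tool_rot: [0.294, -0.341, 0.89, -0.067]
contact_force: [0.4, 0.5, 0.6]
gripper_width: 0.586
```

```bash
python3 -c "
from h import *
rel(*pose('selector',.4,.029,1))"
```

```text
turn deg [0.3 0.3 0. ] shift cm [ 0.03 -0.06  3.54] t 14.18 q [ 0.76  0.36 -0.93  2.33  1.74  0.24  0.59] F [0.4 0.5 0.6] w 0.586
```

Request:
carry_out --moves '[[[0, 0, 0], [0, 0, 1.8], 5], [[0, 0, 0], [0, 0, 3.5], 5], [[0, 0, 0], [0, 0, 3.5], 5]]'

```text
t: 14.55
eef_pos: [0.5643, -0.0106, 0.126]
tool_rot: [0.293, -0.341, 0.891, -0.067]
contact_force: [0.0, 0.3, 0.8]
gripper_width: 0.583
```

Request:
carry_out --moves '[[[0, 0, 0], [0, 0, 0], 0], [[0, 0, 0], [0, 0, 0], 0], [[0, 0, 0], [0, 0, 0], 0], [[0, 0, 0], [0, 0, 0], 0]]'

```text
t: 15.05
eef_pos: [0.5643, -0.0115, 0.1272]
tool_rot: [0.294, -0.341, 0.89, -0.069]
contact_force: [-3.8, -1.2, 6.3]
gripper_width: 0.202
```

```bash
python3 -c "
from h import *
print(bot.get_obs()['torque'])
rel(*pose('selector',.4,.029,1))"
```

```text
[-0.16505035  0.54099324 -0.10004847]
turn deg [0.1 0.2 0.1] shift cm [-0.01  0.07  0.1 ] t 15.05 q [ 0.76  0.49 -0.96  2.3   1.88  0.34  0.5 ] F [-3.8 -1.2  6.3] w 0.202
```

Request:
carry_out --moves '[[[0, 0, 8], [0, 0, 0], 0], [[0, 0, 16], [0, 0, 0], 0], [[0, 0, 23], [0, 0, 0], 0], [[0, 0, 23], [0, 0, 0], 0]]'

```text
t: 15.55
eef_pos: [0.5643, -0.0112, 0.1272]
tool_rot: [0.302, -0.156, 0.941, -0.008]
contact_force: [-5.6, -0.8, 7.0]
gripper_width: 0.202
```

Request:
carry_out --moves '[[[0, 0, 8], [0, 0, 0], 0], [[0, 0, 16], [0, 0, 0], 0], [[0, 0, 23], [0, 0, 0], 0], [[0, 0, 23], [0, 0, 0], 0], [[0, 0, 23], [0, 0, 0], 0]]'

```text
t: 16.18
eef_pos: [0.5642, -0.0108, 0.1272]
tool_rot: [0.297, 0.034, 0.953, 0.052]
contact_force: [-5.8, 0.4, 7.2]
gripper_width: 0.2
```

```bash
python3 -c "
from h import *
print(bot.get_obs()['torque'])
rel(*pose('selector',1.2,.029,1))"
```

```text
[-0.13944445  0.46994914 -0.03688494]
turn deg [ 0.3  0.  -0.1] shift cm [ 0.02 -0.01  0.1 ] t 16.18 q [ 0.9   0.59 -1.16  2.3   1.8   0.47 -0.17] F [-5.8  0.4  7.2] w 0.2
```

Turned exactly two clicks. Now I let go and back off.

Request:
carry_out --moves '[[[0, 0, 0], [0, 0, 0], 5], [[0, 0, 0], [0, 0, 0], 5], [[0, 0, 0], [0, 0, 0], 5], [[0, 0, 0], [0, 0, -2], 5], [[0, 0, 0], [0, 0, -4], 5]]'

```text
t: 16.8
eef_pos: [0.5413, -0.0142, 0.1592]
tool_rot: [0.296, 0.034, 0.953, 0.053]
contact_force: [-0.4, 0.1, 0.8]
gripper_width: 0.585
```

Request:
carry_out --moves '[[[0, 0, 0], [0, 0, -1.5], 5], [[0, 0, 0], [0, 0, -3], 5], [[0, 0, 0], [0, 0, -3], 5], [[0, 0, 0], [0, 0, -3], 5]]'

```text
t: 17.3
eef_pos: [0.5247, -0.017, 0.1834]
tool_rot: [0.297, 0.034, 0.953, 0.052]
contact_force: [-0.1, -0.7, 0.0]
gripper_width: 0.589
```

```bash
python3 tri.py 7
python3 - <<'E'
from h import *
i=bot.camera_info("wrist");v=cv2.cvtColor(bot.read_camera("wrist"),cv2.COLOR_RGB2BGR)
B=barbox(0,1.,1.2,.064,.018,.008,.044)
cv2.polylines(v,[np.round(proj(i,B[[4,5,7,6]])).astype(np.int32)],True,(255,0,255),1)
cv2.imwrite("pics/w3.png",v)
rel(*pose('selector',1.2,.029,1))
E
```

```text
scene [205.8 302. ] 252
top [383.8 176.1] 90
[ 0.5972 -0.2544  0.0908] 0.0005000119867210934 r 0.0647 ang -115.5
turn deg [ 0.4 -0.1 -0.2] shift cm [-0.03  0.03  6.98] t 17.45 q [ 1.03  0.35 -1.21  2.34  1.44  0.28  0.1 ] F [-0.5  0.5  0.3] w 0.585
```

View pics/w3.png

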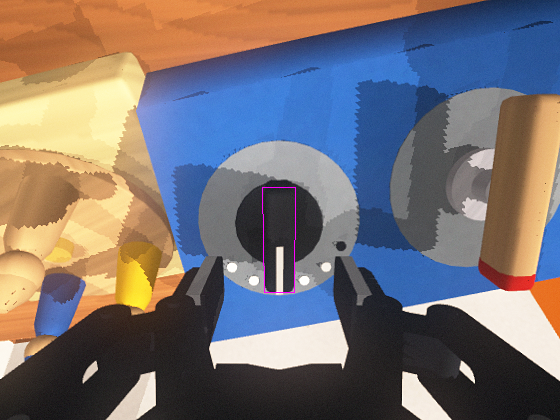

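The selector's pointer at (279,285) matches 1.2 rad and covers the green dot: two white dots plus black lie to its right, two white to its left. The gripper is clear.

```bash
python3 -c "
from station import bot
print(bot.hand_in())"
```

```text
the job is handed in; nothing more can be done
None
```

I finished the job and handed it in at about 17.5 s of the 72 s allowed. `hand_in` gives no verdict, so the results below are from my own checks.

- **Ratchet test:** I turned the handle back to its stop, where the opposing moment rose to about 0.85 N m. The red doll had not moved, as far as the top camera could tell.
- **Red doll:** Three clockwise strokes brought it round to the large orange fan. My last measurement puts it at (0.597, -0.254) m, within about 2 mm of my estimate of the drying spot, (0.596, -0.255). That estimate comes from the direction of the yellow strip, and the doll did not move after I released the handle.
- **Selector:** It started at speed 1, and I turned it two clicks to the third speed. In the last wrist picture, taken after I let go, the pointer covers the green dot and matches the outline drawn for 1.2 rad.
- **Contact:** The gripper is open and about 7 cm clear of the selector, with the force reading near zero. I saw no sign of contact with anything wet or with the bystanders. I did not measure the jar or truck again at the end.

**Disagreements:**
- The console position from the cameras was about 2.4 mm off sideways, and I corrected it from how the handle grip settled.
- The first top-camera estimate of the selector angle (about 0.2 rad) disagreed with the scene camera (about 0.5). The wrist camera settled it at 0.4.
- One force reading of about 46 N came during a fast move in free air. It had dropped to about 6 N by the next reading, so I took it as the arm braking.

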